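# Hold an oxygen probe centred in its air-calibration jar

## Robot

A 6-joint arm with a two-finger parallel gripper is mounted at the origin on a cart in front of the work surface, level with it; the furniture and walls round the work are solid. World frame = base frame: x ahead of the robot, y to its left, z up, the work surface at z = 0. Lengths are in mm, angles in rad, forces in N, time in s.
With the tool pointing down it reaches from about 350 to 975 mm from the base axis. Payload 7.1 kg.
Tool frame: the origin (TCP) lies on the mounting face of the last link; the fingertips stand 182 mm ahead of it and the grasp point (between the pads) lies 163 mm ahead of it (ctrl.tcp_to_tips is the distance from the TCP to the fingertips, in mm); z points along the fingers, y is the direction in which the jaws open and shut (so a half turn about z gives the same grasp; the last joint's range is limited). The gripper opens to 88 mm and grips with 3 to 60 N. Pads are 20 mm wide; open, the fingers measure 115 mm over their backs; the gripper's body (75 mm by 178 mm) begins 61 mm behind the grasp point.
Start: joints at [1.167, 0.423, 1.63, -0, 1.089, -0.019], TCP at [234.577, 579.293, 404.675] pointing down, gripper open.
Joint ranges: [-3, 3], [-0.9, 2.11], [0.09, 2.58], [-1.31, 4.45], [0.11, 2.69], [-2.54, 2.54]. Speed limits (rad/s): [2.39, 2.39, 3.01, 3.14, 3.14, 3.14].

## Interface

Orientations are given as a rotation vector (axis times angle).
In Python, from workcell import ctrl gives the robot as it stands. The module is installed in compiled form; this text tells all that it offers.
- The arm moves only by the tool send_rows, never from a script. Its argument "commands" is a list of rows, each an object with "translation": the shift along the world's x, y, z normalised to -1 to 1, where 1 is 0.1 m, a list of three; "twist": the turn, a rotation vector about the world's x, y, z normalised to -1 to 1, where 1 is 0.5 rad, a list of three. A call has exactly 10 rows; each row is the pose to reach, as a shift and turn from the pose commanded when the call began; what a row does not reach only later rows make up. A row lasts 1/10 s, in which the tool goes at most 50 mm and 8.59 degrees, less where a joint would pass 70% of its speed; a pose out of reach is approached as far as the arm can. A call with a number of a shift or a turn outside -1 to 1 is refused whole. A call with a gripper value outside its range is refused whole. "grip" is the closure, from -1 (fully open) to 1 (shut), set as the call begins (left out, the last holds). The fingers move at their own pace and stop on an object; the grip force is fixed at half the most. Time passes only in rows, so rows that repeat a pose let the fingers close, or fill a call up. It gives the time, the measured TCP pose, the force and the opening at its end, in the units of the state.
- ctrl.get_obs(): the state, without advancing time (a new reading comes with each control period).
- ctrl.get_image(name): name is "side" or "top"; returns a dict with "img" (384x512x3 uint8, red, green, blue), "intrinsics" (3x3 intrinsics, pixels), "dist" ([k1, k2, p1, p2, k3] as OpenCV has them; the pictures are not rectified), "cam_to_world" (4x4, takes a point from camera to world coordinates). Camera axes: x right, y down, z forward; pixel columns grow to the right and rows downward; lengths in mm; the calibration is good to about 2 mm. A picture is of the moment at which its call begins. There is no depth.
- ctrl.close_job(): hands the job in, once; it reports no verdict.
The state is a dict: "t": time; "qpos": joint angles; "qvel": joint speeds; "joint_torque": joint torques, N m; "ee_pos": TCP position; "orientation": TCP orientation; "ft_force": force on the tool from outside, world axes, zero at the start; "moment": the same for the moment, N m; "width": finger opening in mm.
Only numpy, scipy, OpenCV 4.12 (cv2) and the standard library are available. Lean on these libraries where they do the work, as an engineer would, in place of code of your own. Each camera call takes 0.05 s, during which the arm holds its last target. There are 200 camera calls.

## Task

Set the cordless oxygen probe up for its calibration in the damp air of the clamped glass jar: swing the pivoting cover right off the guide hole in the jar's top plate, draw the probe by its handle out of its parking stand, and lower it upright through the middle of the guide hole until the blue band on its rod is level with the top rim of the white guide collar. The probe must not touch the cover, the guide or the jar, and the things round about stay where they are. Finish while still holding the probe there, centred in the hole, upright and still.

Things in the scene. Friction and masses are not known exactly. Their poses are not given: they have to be found in the camera images.
- chamber: Calibration jar, fixed: clear glass jar 68 mm wide clamped by three thin tie rods between a dark steel foot (110 mm wide, 8 mm thick) and a round aluminium top plate (100 mm wide, top 119 mm above the worktop; tie-rod nuts to 127 mm). The jar's inner floor is 13 mm above the worktop. Origin: centre of the foot's underside, on the guide hole's axis; z up.
- guide_top (a point): Centre of the guide hole at the top rim of the white collar, 131 mm above the worktop; axes those of the chamber. The hole is a vertical bore 24 mm in diameter and 36 mm long (95 to 131 mm above the worktop) through the top plate and the collar, which is 36 mm wide and rises 12 mm above the plate.
- cover_pivot (a point): Pivot of the cover, on the top plate 28 mm from the centre of the guide hole, along the chamber's own +x; its pivot screw is vertical and its head ends 139 mm above the worktop. The cover plate's top is 136.5 mm above the worktop.
- cover_knob (a point): Upright round black knob on the grey cover, 12 mm in diameter (13.6 mm at its top), 32 mm tall above the cover plate, top 168.5 mm above the worktop, 28 mm from the pivot. This point is on its axis, 20 mm above the cover plate (156.5 mm above the worktop). Pinch or push it from above. It is part of the cover and turns with it; its axes show the cover's present yaw.
- port_cover (a joint): Angle of the cover about its upright pivot, rad: 0 is over the guide hole (it may start slightly ajar), growing anticlockwise seen from above, hole wholly uncovered beyond 1.1, stop at 1.9. It needs about 1 N at the knob and stays where it is left. The cover is a disc of 33 mm about the knob with a 16 mm wide arm to the pivot.
- stand: Parking stand, fixed to the worktop: white upright sleeve 34 mm wide (37 mm at its black rim band) on a dark round foot 90 mm wide. Origin: centre of the foot's underside; z up.
- stand_top (a point): Centre of the sleeve's open top, 112 mm above the worktop; the sleeve's bore is 22 mm in diameter and goes down to 12 mm above the worktop.
- probe_grip (a point): Centre of the loose probe's square white handle (black top cap), 26 x 26 mm, 66 mm tall; grasp it from above. Its top is 33 mm above this point; sides square to this point's x and y; z up along the probe; mass about 0.14 kg. Parked, it stands upright, rod in the sleeve, a black flange (34 mm wide, underside 39 mm below this point) on the sleeve's rim; lift straight up by over 100 mm to clear the sleeve.
- probe_band (a point): Middle of the 10 mm wide blue band round the rod, on the probe's axis, 69 mm below probe_grip. The rod is 12 mm in diameter; 18 mm above this point it widens to an 18 mm rubber boss, 30 mm above it to the flange.
- probe_tip (a point): Centre of the lower end of the rod, on the probe's axis, 137 mm below probe_grip and 68 mm below probe_band.
- lab_timer: Bystander, loose: white timer, 64 x 62 x 20 mm; origin under its centre.
- petri_dish_2: Bystander, loose: petri dish, 88 mm wide, 16 mm tall; origin under its centre.
- reagent_small_0: Bystander, loose: small white bottle with red cap, 44 mm wide, 75 mm tall; origin under its centre.
- reagent_small_2: Bystander, loose: small white bottle with red cap, 44 mm wide, 74 mm tall; origin under its centre.
Things that resemble listed ones, but are neither listed nor needed, are in the scene too. What is shaped like the part that bears probe_grip but pink or yellow is not meant. What is shaped like the stand but red is not meant.

How it is judged:
By the outcome, as a careful person would: the job done as asked, in the order asked, and still so for the second after the job is handed in, while the arm keeps its last pose, push and grip.
It also fails if it takes over 67 s, if anything falls off the work surface, if the arm or the gripper's body presses on something with over 40 N, if the wrist force passes 120 N, or if a joint passes its speed limit or range.

## Working session

There is one attempt and no reset: what is moved stays moved. The work goes in short steps, Python scripts to look and compute and a tool call to move; the robot and the scene stay as the last step left them, time stands still between calls to the robot, and variables do not carry over. Pictures are saved under pics/ and viewed, about 8 in all and at most 12, crops included, and the job is handed in when it is done.

Besides the shell and the picture viewer there is one more tool, called after "Request:" in YAML: its name, and indented under it one key for each argument. send_rows: Moves the arm, as the interface text tells. Its arguments: {"type":"object","properties":{"commands":{"type":"array","items":{"type":"object","properties":{"translation":{"type":"array","items":{"type":"number"}},"twist":{"type":"array","items":{"type":"number"}}}}},"grip":{"type":"number"}},"required":["commands"]}

```bash
mkdir -p pics; cat > h.py <<'E'
import numpy as np, cv2
from workcell import ctrl
def grab(n,name=None):
    d=ctrl.get_image(n); 
    if name: cv2.imwrite(f'pics/{name}.png',d['img'][:,:,::-1])
    return d
def ray(d,uv):
    p=cv2.undistortPoints(np.array([[uv]],float),np.array(d['intrinsics'],float),np.array(d['dist'],float))[0,0]
    T=np.array(d['cam_to_world']); v=T[:3,:3]@np.array([p[0],p[1],1.]); return T[:3,3],v/np.linalg.norm(v)
def onz(d,uv,z):
    o,v=ray(d,uv); return o+v*(z-o[2])/v[2]
def tri(d1,a,d2,b):
    o1,v1=ray(d1,a);o2,v2=ray(d2,b)
    s=np.linalg.lstsq(np.c_[v1,-v2],o2-o1,rcond=None)[0]
    p,q=o1+s[0]*v1,o2+s[1]*v2
    return (p+q)/2,np.linalg.norm(p-q)
def proj(d,P):
    T=np.linalg.inv(np.array(d['cam_to_world'])); r=cv2.Rodrigues(T[:3,:3])[0]
    return cv2.projectPoints(np.array(P,float).reshape(-1,1,3),r,T[:3,3],np.array(d['intrinsics'],float),np.array(d['dist'],float))[0][:,0]
E
python3 - <<'E'
from h import *
for n in('top','side'):
    d=grab(n); cv2.imwrite(f'pics/{n}0.png',cv2.resize(d['img'][:,:,::-1],(800,600),interpolation=cv2.INTER_CUBIC))
    cv2.imwrite(f'pics/raw_{n}0.png',d['img'][:,:,::-1])
    print(np.round(d['cam_to_world'],3),np.round(d['intrinsics'],1))
o=ctrl.get_obs();print(o,ctrl.tcp_to_tips)
E
```

```text
[[-1.600000e-02 -9.880000e-01  1.530000e-01  4.281860e+02]
 [-1.000000e+00  1.700000e-02  5.000000e-03 -5.661900e+01]
 [-8.000000e-03 -1.530000e-01 -9.880000e-01  1.290706e+03]
 [ 0.000000e+00  0.000000e+00  0.000000e+00  1.000000e+00]] [[468.8   0.  254.5]
 [  0.  468.8 190.4]
 [  0.    0.    1. ]]
[[ 9.88000e-01 -8.80000e-02  1.23000e-01  4.69328e+02]
 [-1.52000e-01 -5.52000e-01  8.20000e-01 -9.75306e+02]
 [-4.00000e-03 -8.29000e-01 -5.59000e-01  7.43577e+02]
 [ 0.00000e+00  0.00000e+00  0.00000e+00  1.00000e+00]] [[476.6   0.  254.8]
 [  0.  476.6 185. ]
 [  0.    0.    1. ]]
{'t': 0.1, 'qpos': array([ 1.16702037e+00,  4.23721739e-01,  1.63062942e+00,  1.60859623e-06,
        1.08863179e+00, -1.89752868e-02]), 'qvel': array([ 0.00068225, -0.00270107, -0.00319879,  0.0016451 , -0.00055998,
        0.00111238]), 'joint_torque': array([-2.37898275e-04, -5.45612419e+01, -2.74324501e+01,  6.43999712e-02,
        1.88625406e-02, -3.76653588e-05]), 'ee_pos': array([234.46491834, 579.06379557, 403.99969336]), 'orientation': array([-6.00666145e-01, -3.08333563e+00,  2.13459450e-03]), 'ft_force': array([-0.06457345,  0.40036551, -0.30276938]), 'moment': array([-0.0182982 ,  0.00606184, -0.01394447]), 'width': 87.98539697474718} 182.0
```

View pics/top0.png

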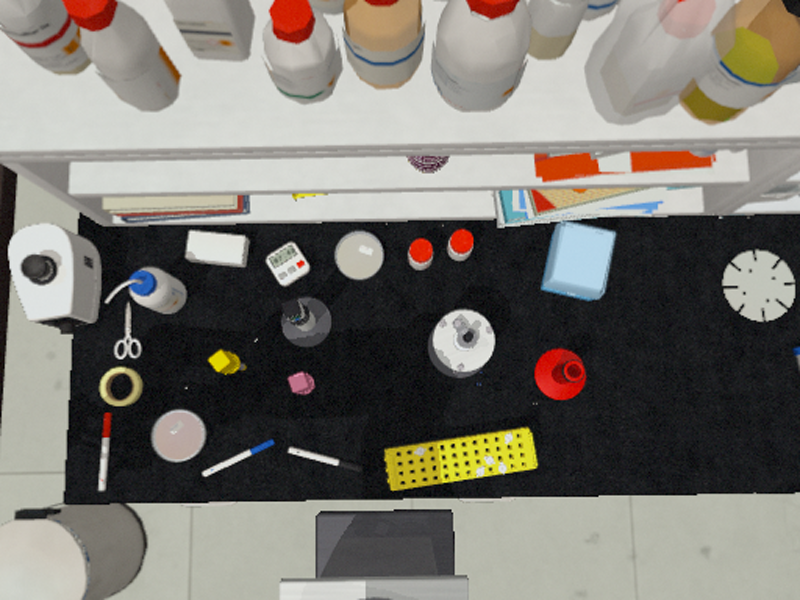

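View pics/side0.png

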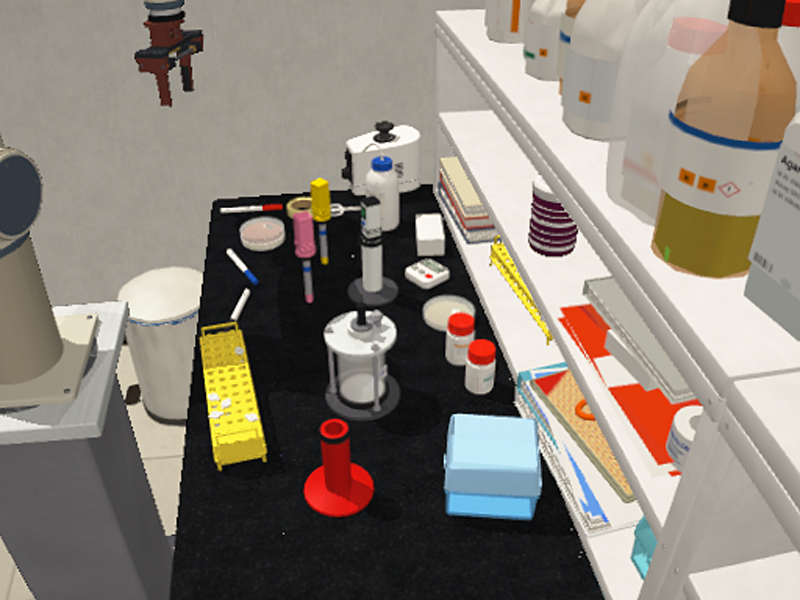

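The top view (800x600) shows the jar at about (463,341), the stand and probe at (306,322)/(297,312), and a red decoy stand. In the side view the jar's top plate is at (360,330) and the stand at (372,250), with the probe parked in it.

```bash
python3 - <<'E'
from h import *
t=cv2.imread('pics/raw_top0.png');s=cv2.imread('pics/raw_side0.png')
r=lambda im,x,y,w,h:cv2.resize(im[y:y+h,x:x+w],(400,300),interpolation=cv2.INTER_CUBIC)
# each crop: 64x48 px -> 6.25x
c=np.vstack([np.hstack([r(t,265,192,64,48),r(t,165,178,64,48)]),np.hstack([r(s,200,186,64,48),r(s,208,118,64,48)])])
cv2.imwrite('pics/crop0.png',c)
d=grab('top')
f=4.6875/7.5 if 0 else .64
print('jar plate~',onz(d,(463*f,341*f),119),'stand foot',onz(d,(306*f,322*f),0))
print('handle top',onz(d,(297*f,310*f),184))
print('shelf edge z?',onz(d,(463*f,215*f),0))
E
```

```text
jar plate~ [ 537.5582336  -154.10583531  119.        ] stand foot [587.2519847  113.47731719   0.        ]
handle top [583.25599441 103.02425582 184.        ]
shelf edge z? [ 777.65523011 -170.88266003    0.        ]
```

View pics/crop0.png

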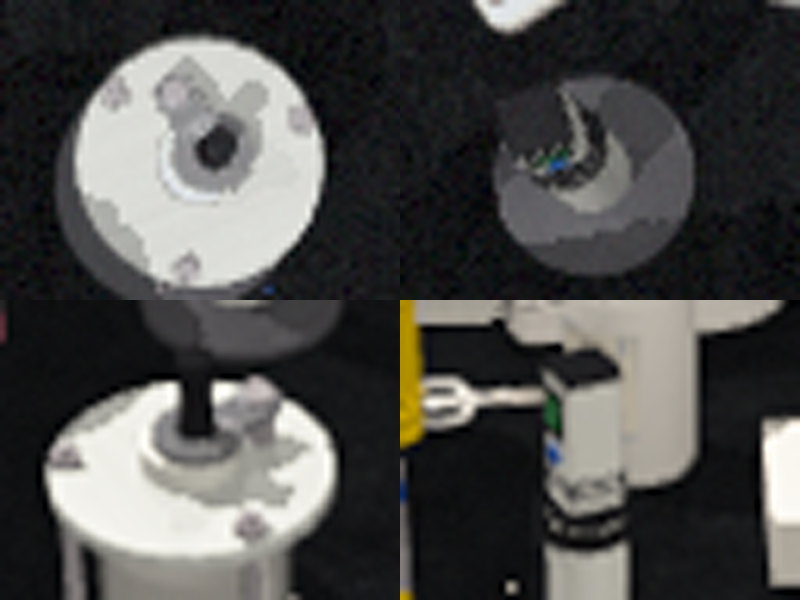

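```bash
python3 - <<'E'
from h import *
d=grab('top');s=grab('side')
t=d['img'];si=s['img']
def plate(dd,box,z):
    x,y,w,h=box; g=cv2.cvtColor(dd['img'],cv2.COLOR_RGB2GRAY)[y:y+h,x:x+w]
    m=(g>120).astype(np.uint8); m=cv2.morphologyEx(m,cv2.MORPH_OPEN,np.ones((3,3)))
    c=max(cv2.findContours(m,cv2.RETR_EXTERNAL,cv2.CHAIN_APPROX_NONE)[0],key=cv2.contourArea)
    hull=cv2.convexHull(c)[:,0]+[x,y]
    P=np.array([onz(dd,p,z)[:2] for p in cv2.convexHull(c)[:,0]+[x,y]],float)
    A=np.c_[2*P,np.ones(len(P))]; k=np.linalg.lstsq(A,(P**2).sum(1),rcond=None)[0]
    return k[:2],np.sqrt(k[2]+k[:2]@k[:2]), cv2.minEnclosingCircle(P.astype(np.float32))
print('plate top',plate(d,(268,190,58,52),119))
# foot of stand, grey
x,y=165,178
f=lambda c,ox,oy:(ox+c[0]/6.25-.42,oy+c[1]/6.25-.42)
foot=[(497,170),(520,115),(597,75),(660,100),(694,175),(660,245),(597,275),(525,240)]
P=np.array([onz(d,f((a-400,b),165,178),4)[:2] for a,b in foot])
A=np.c_[2*P,np.ones(8)];k=np.linalg.lstsq(A,(P**2).sum(1),rcond=None)[0];print('stand',k[:2],np.sqrt(k[2]+k[:2]@k[:2]))
kn=f((217,147),265,192);pv=f((178,93),265,192)
print('knob',onz(d,kn,168.5),'pivot',onz(d,pv,139))
# side: knob top above crop -> save bright crops
def r(im,x,y,w,h):
    g=(255*(im[y:y+h,x:x+w,::-1]/255.)**.4).astype(np.uint8); return cv2.resize(g,(400,300),interpolation=cv2.INTER_CUBIC)
c=np.vstack([np.hstack([r(t,175,185,32,24),r(t,280,200,32,24)]),np.hstack([r(si,225,120,32,24),r(si,216,186,32,24)])])
cv2.imwrite('pics/crop1.png',c)
for P in [(580,110,184)]: print(proj(d,P),proj(s,P))
E
```

```text
plate top (array([ 539.54602416, -154.52904871]), np.float64(49.635792238398075), ((539.441650390625, -154.7039031982422), 50.144412994384766))
stand [588.69642929 112.74493192] 43.52598996855201
knob [ 540.37098599 -157.36220114  168.5       ] pivot [ 565.00394364 -145.27371598  139.        ]
[[187.14848517 199.80401863]] [[234.10278102 128.15577788]]
```

View pics/crop1.png

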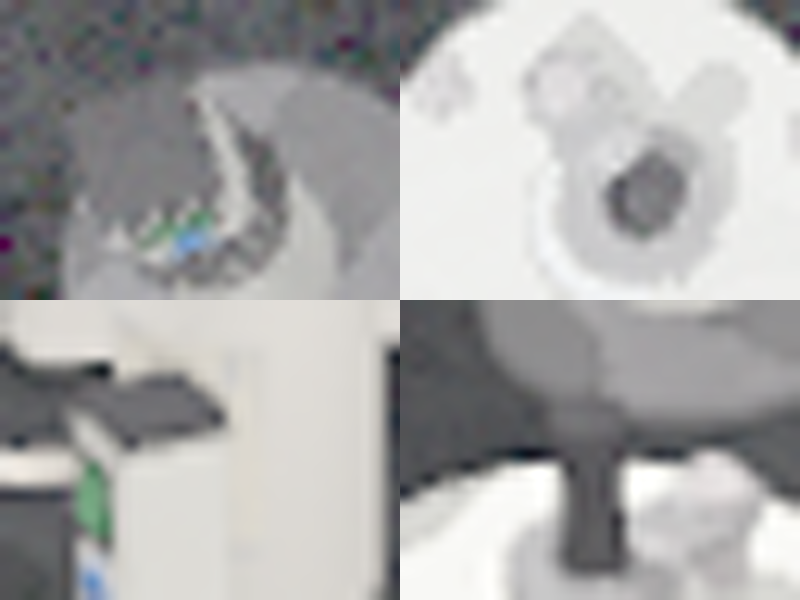

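The crops show the black cap's corners, upright and slightly yawed. The knob top is at raw top (299.4,215.2), raw side (230.7,195.2).

```bash
python3 - <<'E'
from h import *
d=grab('top');s=grab('side')
f=lambda c,ox,oy:(ox+c[0]/12.5-.46,oy+c[1]/12.5-.46)
def sq(dd,C,ox,oy):
    P=np.array([onz(dd,f(c,ox,oy),184)[:2] for c in C]);print(np.round(P,1).tolist(),P.mean(0))
    for i in range(4):
        e=P[(i+1)%4]-P[i];print('  len',np.linalg.norm(e).round(1),'ang',np.degrees(np.arctan2(e[1],e[0])).round(1)%90)
sq(d,[(70,110),(193,90),(222,205),(85,215)],175,185)
sq(s,[(70,110),(185,75),(228,118),(115,145)],225,120)
kt=f((250,190),280,200);ks=f((187,121),216,186)
print(onz(d,kt,168.5),onz(s,ks,168.5),tri(d,kt,s,ks))
# stand rim via band both views: flange
J=(539.5,-154.6)
print(proj(d,[J[0],J[1],119]),proj(s,[J[0],J[1],119]))
g=cv2.cvtColor(s['img'],cv2.COLOR_RGB2GRAY);
m=np.zeros_like(g);m[195:232,200:262]=(g[195:232,200:262]>150)
m=cv2.morphologyEx(m,cv2.MORPH_OPEN,np.ones((3,3)))
c=max(cv2.findContours(m,0,1)[0],key=cv2.contourArea)[:,0]
P=np.array([onz(s,p,119)[:2] for p in c]);print('side plate x range at left/right',P[:,0].min(),P[:,0].max(),P[:,1].min(),P[:,1].max())
E
```

```text
[[595.9, 126.8], [599.3, 103.3], [577.1, 97.7], [575.6, 123.8]] [586.96149949 112.92529719]
  len 23.8 ang 8.400000000000006
  len 23.0 ang 14.199999999999989
  len 26.2 ang 3.200000000000003
  len 20.5 ang 8.5
[[569.9, 110.6], [595.1, 122.5], [601.3, 101.8], [577.2, 93.8]] [585.86384578 107.17854813]
  len 27.8 ang 25.1
  len 21.6 ang 16.900000000000006
  len 25.4 ang 18.5
  len 18.4 ang 23.5
[ 541.22831536 -157.96481985  168.5       ] [ 540.25257547 -162.3994154   168.5       ] (array([ 541.06780317, -158.21738063,  165.5826272 ]), np.float64(0.9042998162509905))
[[296.49398073 217.46354618]] [[230.51647831 211.87351657]]
side plate x range at left/right 489.6503410743516 588.0404830822398 -210.26902267191758 -105.1362199779868
```

Request:
send_rows:
  commands:
    - {"translation":[0.038,-0.092,0],"twist":[0,0,-0.056]}
    - {"translation":[0.077,-0.184,0],"twist":[0,0,-0.112]}
    - {"translation":[0.115,-0.277,0],"twist":[0,0,-0.167]}
    - {"translation":[0.153,-0.369,0],"twist":[0,0,-0.223]}
    - {"translation":[0.192,-0.461,0],"twist":[0,0,-0.279]}
    - {"translation":[0.23,-0.553,0],"twist":[0,0,-0.335]}
    - {"translation":[0.268,-0.645,0],"twist":[0,0,-0.391]}
    - {"translation":[0.306,-0.738,0],"twist":[0,0,-0.446]}
    - {"translation":[0.345,-0.83,0],"twist":[0,0,-0.502]}
    - {"translation":[0.383,-0.922,0],"twist":[0,0,-0.558]}
  grip: -1

```text
t: 1.35
ee_pos: [273.2, 486.3, 404.7]
orientation: [1.027, 2.969, 0.0]
ft_force: [0.6, -0.7, -0.6]
width: 87.8
```

Request:
send_rows:
  commands:
    - {"translation":[0.038,-0.092,0],"twist":[0,0,-0.056]}
    - {"translation":[0.077,-0.184,0],"twist":[0,0,-0.112]}
    - {"translation":[0.115,-0.277,0],"twist":[0,0,-0.167]}
    - {"translation":[0.153,-0.369,0],"twist":[0,0,-0.223]}
    - {"translation":[0.192,-0.461,0],"twist":[0,0,-0.279]}
    - {"translation":[0.23,-0.553,0],"twist":[0,0,-0.335]}
    - {"translation":[0.268,-0.645,0],"twist":[0,0,-0.391]}
    - {"translation":[0.306,-0.738,0],"twist":[0,0,-0.446]}
    - {"translation":[0.345,-0.83,0],"twist":[0,0,-0.502]}
    - {"translation":[0.383,-0.922,0],"twist":[0,0,-0.558]}

```text
t: 2.35
ee_pos: [311.5, 394.1, 404.7]
orientation: [-1.43, -2.797, -0.0]
ft_force: [0.4, 0.2, 0.2]
width: 87.6
```

Request:
send_rows:
  commands:
    - {"translation":[0.038,-0.092,0],"twist":[0,0,-0.056]}
    - {"translation":[0.077,-0.184,0],"twist":[0,0,-0.112]}
    - {"translation":[0.115,-0.277,0],"twist":[0,0,-0.167]}
    - {"translation":[0.153,-0.369,0],"twist":[0,0,-0.223]}
    - {"translation":[0.192,-0.461,0],"twist":[0,0,-0.279]}
    - {"translation":[0.23,-0.553,0],"twist":[0,0,-0.335]}
    - {"translation":[0.268,-0.645,0],"twist":[0,0,-0.391]}
    - {"translation":[0.306,-0.738,0],"twist":[0,0,-0.446]}
    - {"translation":[0.345,-0.83,0],"twist":[0,0,-0.502]}
    - {"translation":[0.383,-0.922,0],"twist":[0,0,-0.558]}

```text
t: 3.35
ee_pos: [349.8, 301.9, 404.7]
orientation: [1.805, 2.571, 0.0]
ft_force: [-0.4, 0.4, -0.8]
width: 87.7
```

Request:
send_rows:
  commands:
    - {"translation":[0.038,-0.092,0],"twist":[0,0,-0.056]}
    - {"translation":[0.077,-0.184,0],"twist":[0,0,-0.112]}
    - {"translation":[0.115,-0.277,0],"twist":[0,0,-0.167]}
    - {"translation":[0.153,-0.369,0],"twist":[0,0,-0.223]}
    - {"translation":[0.192,-0.461,0],"twist":[0,0,-0.279]}
    - {"translation":[0.23,-0.553,0],"twist":[0,0,-0.335]}
    - {"translation":[0.268,-0.645,0],"twist":[0,0,-0.391]}
    - {"translation":[0.306,-0.738,0],"twist":[0,0,-0.446]}
    - {"translation":[0.345,-0.83,0],"twist":[0,0,-0.502]}
    - {"translation":[0.383,-0.922,0],"twist":[0,0,-0.558]}

```text
t: 4.35
ee_pos: [388.1, 209.7, 404.7]
orientation: [2.145, 2.295, 0.0]
ft_force: [-0.6, 0.2, 0.4]
width: 87.9
```

Request:
send_rows:
  commands:
    - {"translation":[0.038,-0.092,0],"twist":[0,0,-0.056]}
    - {"translation":[0.077,-0.184,0],"twist":[0,0,-0.112]}
    - {"translation":[0.115,-0.277,0],"twist":[0,0,-0.167]}
    - {"translation":[0.153,-0.369,0],"twist":[0,0,-0.223]}
    - {"translation":[0.192,-0.461,0],"twist":[0,0,-0.279]}
    - {"translation":[0.23,-0.553,0],"twist":[0,0,-0.335]}
    - {"translation":[0.268,-0.645,0],"twist":[0,0,-0.391]}
    - {"translation":[0.306,-0.738,0],"twist":[0,0,-0.446]}
    - {"translation":[0.345,-0.83,0],"twist":[0,0,-0.502]}
    - {"translation":[0.383,-0.922,0],"twist":[0,0,-0.558]}

```text
t: 5.35
ee_pos: [426.4, 117.5, 404.7]
orientation: [2.443, 1.975, 0.0]
ft_force: [0.0, -0.2, -0.0]
width: 88.2
```

Request:
send_rows:
  commands:
    - {"translation":[0.038,-0.092,0],"twist":[0,0,-0.056]}
    - {"translation":[0.077,-0.184,0],"twist":[0,0,-0.112]}
    - {"translation":[0.115,-0.277,0],"twist":[0,0,-0.167]}
    - {"translation":[0.153,-0.369,0],"twist":[0,0,-0.223]}
    - {"translation":[0.192,-0.461,0],"twist":[0,0,-0.279]}
    - {"translation":[0.23,-0.553,0],"twist":[0,0,-0.335]}
    - {"translation":[0.268,-0.645,0],"twist":[0,0,-0.391]}
    - {"translation":[0.306,-0.738,0],"twist":[0,0,-0.446]}
    - {"translation":[0.345,-0.83,0],"twist":[0,0,-0.502]}
    - {"translation":[0.383,-0.922,0],"twist":[0,0,-0.558]}

```text
t: 6.35
ee_pos: [464.7, 25.3, 404.7]
orientation: [-2.694, -1.616, 0.0]
ft_force: [0.6, 1.2, -0.1]
width: 87.7
```

Request:
send_rows:
  commands:
    - {"translation":[0.038,-0.092,0],"twist":[0,0,-0.056]}
    - {"translation":[0.077,-0.184,0],"twist":[0,0,-0.112]}
    - {"translation":[0.115,-0.277,0],"twist":[0,0,-0.167]}
    - {"translation":[0.153,-0.369,0],"twist":[0,0,-0.223]}
    - {"translation":[0.192,-0.461,0],"twist":[0,0,-0.279]}
    - {"translation":[0.23,-0.553,0],"twist":[0,0,-0.335]}
    - {"translation":[0.268,-0.645,0],"twist":[0,0,-0.391]}
    - {"translation":[0.306,-0.738,0],"twist":[0,0,-0.446]}
    - {"translation":[0.345,-0.83,0],"twist":[0,0,-0.502]}
    - {"translation":[0.383,-0.922,0],"twist":[0,0,-0.558]}

```text
t: 7.35
ee_pos: [503.0, -66.9, 404.7]
orientation: [2.893, 1.226, 0.0]
ft_force: [-0.2, 0.2, 0.8]
width: 87.5
```

Request:
send_rows:
  commands:
    - {"translation":[0.038,-0.092,0],"twist":[0,0,-0.056]}
    - {"translation":[0.077,-0.184,0],"twist":[0,0,-0.112]}
    - {"translation":[0.115,-0.277,0],"twist":[0,0,-0.167]}
    - {"translation":[0.153,-0.369,0],"twist":[0,0,-0.223]}
    - {"translation":[0.192,-0.461,0],"twist":[0,0,-0.279]}
    - {"translation":[0.23,-0.553,0],"twist":[0,0,-0.335]}
    - {"translation":[0.268,-0.645,0],"twist":[0,0,-0.391]}
    - {"translation":[0.306,-0.738,0],"twist":[0,0,-0.446]}
    - {"translation":[0.383,-0.922,0],"twist":[0,0,-0.558]}
    - {"translation":[0.383,-0.922,0],"twist":[0,0,-0.558]}

```text
t: 8.35
ee_pos: [542.0, -160.5, 404.8]
orientation: [3.035, 0.808, 0.002]
ft_force: [0.3, 0.8, 1.0]
width: 87.8
```

Request:
send_rows:
  commands:
    - {"translation":[-0.005,0.01,-0.1],"twist":[0,0,0]}
    - {"translation":[-0.005,0.01,-0.2],"twist":[0,0,0]}
    - {"translation":[-0.005,0.01,-0.3],"twist":[0,0,0]}
    - {"translation":[-0.005,0.01,-0.4],"twist":[0,0,0]}
    - {"translation":[-0.005,0.01,-0.5],"twist":[0,0,0]}
    - {"translation":[-0.005,0.01,-0.6],"twist":[0,0,0]}
    - {"translation":[-0.005,0.01,-0.7],"twist":[0,0,0]}
    - {"translation":[-0.005,0.01,-0.78],"twist":[0,0,0]}
    - {"translation":[-0.005,0.01,-0.78],"twist":[0,0,0]}
    - {"translation":[-0.005,0.01,-0.78],"twist":[0,0,0]}

```text
t: 9.35
ee_pos: [540.6, -157.3, 326.6]
orientation: [-3.034, -0.815, 0.0]
ft_force: [-0.4, 0.5, -0.5]
width: 87.9
```

```bash
python3 - <<'E'
from h import *
d=grab('top');s=grab('side');o=ctrl.get_obs();print(o['t'],o['ee_pos'],o['ft_force'])
a=cv2.resize(s['img'][140:260,150:310,::-1],(800,600),interpolation=cv2.INTER_CUBIC)
cv2.imwrite('pics/s1.png',a)
E
```

```text
9.45 [ 540.68980598 -157.40490566  327.10635702] [ 0.0540979   0.04532011 -0.12756835]
```

View pics/s1.png

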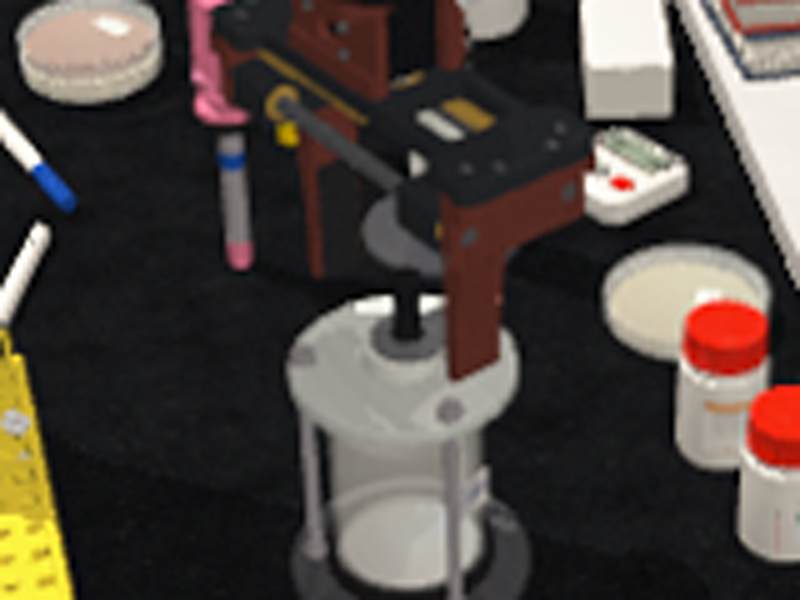

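The knob (408,310) lies between the fingers (right finger tip at (475,370)), so I'll pinch it.

Request:
send_rows:
  commands:
    - {"translation":[0,0,0],"twist":[0,0,0]}
    - {"translation":[0,0,0],"twist":[0,0,0]}
    - {"translation":[0,0,0],"twist":[0,0,0]}
    - {"translation":[0,0,0],"twist":[0,0,0]}
    - {"translation":[0,0,0],"twist":[0,0,0]}
    - {"translation":[0,0,0],"twist":[0,0,0]}
    - {"translation":[0,0,0],"twist":[0,0,0]}
    - {"translation":[0,0,0],"twist":[0,0,0]}
    - {"translation":[0,0,0],"twist":[0,0,0]}
    - {"translation":[0,0,0],"twist":[0,0,0]}
  grip: 1

```text
t: 10.45
ee_pos: [540.5, -157.5, 326.7]
orientation: [3.034, 0.815, 0.0]
ft_force: [0.3, -2.7, -0.9]
width: 11.6
```

```bash
python3 - <<'E'
from h import *
o=ctrl.get_obs();print(o['t'],o['ee_pos'],o['ft_force'],o['width'])
p=np.array([565,-145.3]);k=o['ee_pos'][:2]-p;print(np.linalg.norm(k),np.degrees(np.arctan2(k[1],k[0])))
for a in (.5,1.,1.5):
  for f in ([.2,.4,.6,.8,1.]):
    th=a-.5+.5*f;R=lambda t:np.array([[np.cos(t),-np.sin(t)],[np.sin(t),np.cos(t)]])@k
    print(a,f,np.round((R(th)-R(a-.5))/100,3))
E
```

```text
10.45 [ 540.52889386 -157.46100061  326.69944384] [ 0.33345951 -2.65634195 -0.89055283] 11.61142749912415
27.326268887772603 -153.57476251312812
0.5 0.2 [ 0.013 -0.024]
0.5 0.4 [ 0.029 -0.046]
0.5 0.6 [ 0.047 -0.067]
0.5 0.8 [ 0.067 -0.086]
0.5 1.0 [ 0.088 -0.102]
1.0 0.2 [ 0.023 -0.014]
1.0 0.4 [ 0.048 -0.027]
1.0 0.6 [ 0.073 -0.036]
1.0 0.8 [ 0.1   -0.043]
1.0 1.0 [ 0.127 -0.048]
1.5 0.2 [ 0.027 -0.002]
1.5 0.4 [ 0.055 -0.001]
1.5 0.6 [0.082 0.003]
1.5 0.8 [0.108 0.01 ]
1.5 1.0 [0.134 0.019]
```

Request:
send_rows:
  commands:
    - {"translation":[0.006,-0.012,0],"twist":[0,0,0.1]}
    - {"translation":[0.013,-0.024,0],"twist":[0,0,0.2]}
    - {"translation":[0.021,-0.035,0],"twist":[0,0,0.3]}
    - {"translation":[0.029,-0.046,0],"twist":[0,0,0.4]}
    - {"translation":[0.038,-0.057,0],"twist":[0,0,0.5]}
    - {"translation":[0.047,-0.067,0],"twist":[0,0,0.6]}
    - {"translation":[0.057,-0.077,0],"twist":[0,0,0.7]}
    - {"translation":[0.067,-0.086,0],"twist":[0,0,0.8]}
    - {"translation":[0.077,-0.094,0],"twist":[0,0,0.9]}
    - {"translation":[0.088,-0.102,0],"twist":[0,0,1.0]}

```text
t: 11.45
ee_pos: [549.7, -167.8, 326.7]
orientation: [2.736, 1.542, 0.001]
ft_force: [1.9, -1.6, -2.2]
width: 11.3
```

Request:
send_rows:
  commands:
    - {"translation":[0.011,-0.007,0],"twist":[0,0,0.1]}
    - {"translation":[0.023,-0.014,0],"twist":[0,0,0.2]}
    - {"translation":[0.035,-0.021,0],"twist":[0,0,0.3]}
    - {"translation":[0.048,-0.027,0],"twist":[0,0,0.4]}
    - {"translation":[0.06,-0.032,0],"twist":[0,0,0.5]}
    - {"translation":[0.073,-0.036,0],"twist":[0,0,0.6]}
    - {"translation":[0.086,-0.04,0],"twist":[0,0,0.7]}
    - {"translation":[0.1,-0.043,0],"twist":[0,0,0.8]}
    - {"translation":[0.113,-0.046,0],"twist":[0,0,0.9]}
    - {"translation":[0.127,-0.048,0],"twist":[0,0,1.0]}

```text
t: 12.45
ee_pos: [562.8, -172.5, 326.8]
orientation: [2.269, 2.17, 0.002]
ft_force: [4.0, -0.1, -2.6]
width: 11.3
```

Request:
send_rows:
  commands:
    - {"translation":[0.013,-0.001,0],"twist":[0,0,0.1]}
    - {"translation":[0.027,-0.002,0],"twist":[0,0,0.2]}
    - {"translation":[0.041,-0.002,0],"twist":[0,0,0.3]}
    - {"translation":[0.055,-0.001,0],"twist":[0,0,0.4]}
    - {"translation":[0.069,0.001,0],"twist":[0,0,0.5]}
    - {"translation":[0.082,0.003,0],"twist":[0,0,0.6]}
    - {"translation":[0.095,0.006,0],"twist":[0,0,0.7]}
    - {"translation":[0.108,0.01,0],"twist":[0,0,0.8]}
    - {"translation":[0.121,0.014,0],"twist":[0,0,0.9]}
    - {"translation":[0.134,0.019,0],"twist":[0,0,1.0]}

```text
t: 13.45
ee_pos: [576.6, -170.6, 326.8]
orientation: [1.661, 2.663, 0.002]
ft_force: [6.2, -0.8, -3.2]
width: 11.6
```

Request:
send_rows:
  commands:
    - {"translation":[0,0,0],"twist":[0,0,0]}
    - {"translation":[0,0,0],"twist":[0,0,0]}
    - {"translation":[0,0,0],"twist":[0,0,0]}
    - {"translation":[0,0,0.05],"twist":[0,0,0]}
    - {"translation":[0,0,0.2],"twist":[0,0,0]}
    - {"translation":[0,0,0.35],"twist":[0,0,0]}
    - {"translation":[0,0,0.5],"twist":[0,0,0]}
    - {"translation":[0,0,0.65],"twist":[0,0,0]}
    - {"translation":[0,0,0.8],"twist":[0,0,0]}
    - {"translation":[0,0,0.9],"twist":[0,0,0]}
  grip: -1

```text
t: 14.45
ee_pos: [575.5, -170.5, 418.8]
orientation: [1.664, 2.663, 0.001]
ft_force: [-1.2, -0.5, 0.1]
width: 86.7
```

Request:
send_rows:
  commands:
    - {"translation":[0.004,0.094,0],"twist":[0,0,-0.016]}
    - {"translation":[0.008,0.188,0],"twist":[0,0,-0.033]}
    - {"translation":[0.012,0.283,0],"twist":[0,0,-0.049]}
    - {"translation":[0.016,0.377,0],"twist":[0,0,-0.065]}
    - {"translation":[0.02,0.471,0],"twist":[0,0,-0.082]}
    - {"translation":[0.023,0.565,0],"twist":[0,0,-0.098]}
    - {"translation":[0.027,0.659,0],"twist":[0,0,-0.114]}
    - {"translation":[0.031,0.754,0],"twist":[0,0,-0.13]}
    - {"translation":[0.035,0.848,0],"twist":[0,0,-0.147]}
    - {"translation":[0.039,0.942,0],"twist":[0,0,-0.163]}

```text
t: 15.45
ee_pos: [579.3, -75.4, 416.7]
orientation: [1.773, 2.594, 0.0]
ft_force: [-0.8, 0.0, 0.1]
width: 88.0
```

```bash
python3 - <<'E'
from h import *
d=grab('top','raw_t2');s=grab('side','raw_s2')
def r(im,x,y,w,h,g=.6):
    g=(255*(im[y:y+h,x:x+w,::-1]/255.)**g).astype(np.uint8); return cv2.resize(g,(400,300),interpolation=cv2.INTER_CUBIC)
t=d['img'];si=s['img']
c=np.vstack([np.hstack([r(t,175,185,40,30,.4),r(t,272,195,48,36,1.3)]),np.hstack([r(si,220,115,48,36),r(si,202,188,60,45,1.3)])])
cv2.imwrite('pics/crop2.png',c)
E
```

```text
(no output)
```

View pics/crop2.png

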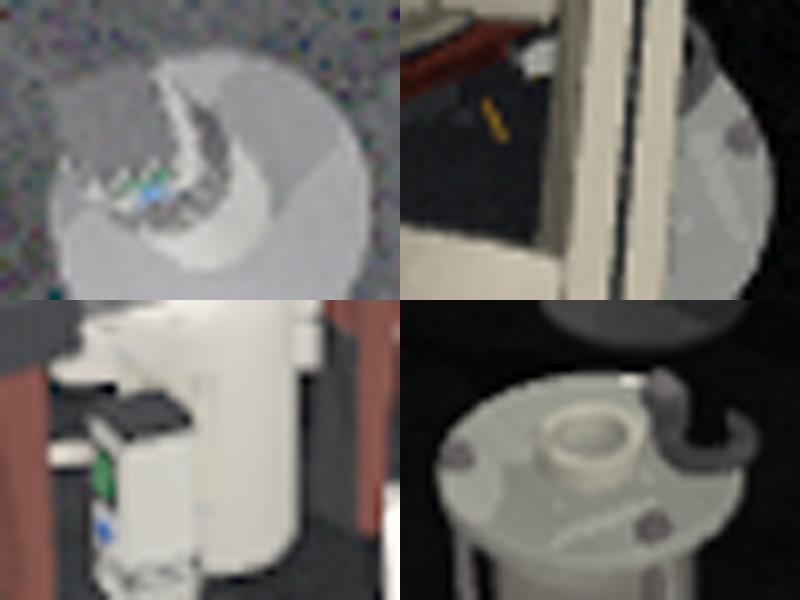

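The cover is now swung off: in the side crop the collar is open at (590,436), with the knob and cover at its right rear. The probe is still parked.

```bash
python3 - <<'E'
from h import *
d=grab('top');s=grab('side')
hole=(230.07,207.97)
print('hole side',onz(s,hole,131))
m=s['img'][180:235,195:265].astype(int)
# collar by ellipse fit of bright cream region
g=m.sum(2)/3; w=((g>165)).astype(np.uint8)
c=[k for k in cv2.findContours(w,0,1)[0] if cv2.contourArea(k)>20]
for k in c: print(cv2.boundingRect(k),cv2.contourArea(k))
ft=(185.85,196.95); fs=(225+149.5/12.5-.46,120+111.5/12.5-.46)
print('cap top',onz(d,ft,184),'side',onz(s,fs,184),tri(d,ft,s,fs))
print('knob ref: side vs actual', 'gripped knob at (540.5,-157.5)', proj(s,[540.5,-157.5,168.5]),proj(d,[540.5,-157.5,168.5]))
E
```

```text
hole side [ 538.73273989 -156.44943174  131.        ]
(14, 19, 30, 23) 309.0
(41, 0, 7, 6) 24.0
cap top [586.92533468 113.13891944 184.        ] side [585.85482044 107.31260451 184.        ] (array([586.95815275, 113.63924437, 180.78001504]), np.float64(0.8499490407563515))
knob ref: side vs actual gripped knob at (540.5,-157.5) [[230.36048301 193.88021949]] [[299.35575535 215.04548654]]
```

Request:
send_rows:
  commands:
    - {"translation":[0.004,0.095,0],"twist":[0,0,-0.016]}
    - {"translation":[0.008,0.189,0],"twist":[0,0,-0.032]}
    - {"translation":[0.012,0.284,0],"twist":[0,0,-0.049]}
    - {"translation":[0.016,0.379,0],"twist":[0,0,-0.065]}
    - {"translation":[0.02,0.473,0],"twist":[0,0,-0.081]}
    - {"translation":[0.024,0.568,0],"twist":[0,0,-0.097]}
    - {"translation":[0.028,0.663,0],"twist":[0,0,-0.113]}
    - {"translation":[0.032,0.758,0],"twist":[0,0,-0.13]}
    - {"translation":[0.036,0.852,0],"twist":[0,0,-0.146]}
    - {"translation":[0.04,0.947,0],"twist":[0,0,-0.162]}

```text
t: 16.65
ee_pos: [583.3, 19.3, 416.7]
orientation: [1.876, 2.52, 0.0]
ft_force: [0.1, -0.9, -0.1]
width: 87.9
```

Request:
send_rows:
  commands:
    - {"translation":[0.004,0.095,0],"twist":[0,0,-0.016]}
    - {"translation":[0.008,0.189,0],"twist":[0,0,-0.032]}
    - {"translation":[0.012,0.284,0],"twist":[0,0,-0.049]}
    - {"translation":[0.016,0.379,0],"twist":[0,0,-0.065]}
    - {"translation":[0.02,0.473,0],"twist":[0,0,-0.081]}
    - {"translation":[0.024,0.568,0],"twist":[0,0,-0.097]}
    - {"translation":[0.032,0.758,0],"twist":[0,0,-0.13]}
    - {"translation":[0.04,0.947,0],"twist":[0,0,-0.162]}
    - {"translation":[0.04,0.947,0],"twist":[0,0,-0.162]}
    - {"translation":[0.04,0.947,0],"twist":[0,0,-0.162]}

```text
t: 17.65
ee_pos: [587.2, 113.5, 416.6]
orientation: [1.974, 2.444, -0.001]
ft_force: [-1.0, -0.3, -0.4]
width: 87.9
```

```bash
python3 - <<'E'
from h import *
s=grab('side','raw_s3');d=grab('top','raw_t3');o=ctrl.get_obs();print(o['t'],o['ee_pos'],o['orientation'],o['qpos'])
# hole: refit bright collar rim + plate in top view
g=cv2.cvtColor(d['img'],cv2.COLOR_RGB2GRAY);x,y,w,h=268,190,58,52
m=(g[y:y+h,x:x+w]>110).astype(np.uint8)
c=max(cv2.findContours(m,0,1)[0],key=cv2.contourArea);P=np.array([onz(d,p,119)[:2] for p in cv2.convexHull(c)[:,0]+[x,y]],np.float32)
print(cv2.minEnclosingCircle(P))
a=cv2.resize(s['img'][90:180,190:310,::-1],(400,300),interpolation=cv2.INTER_CUBIC)
b=cv2.resize(d['img'][195:231,275:323,::-1],(400,300),interpolation=cv2.INTER_CUBIC)
cv2.imwrite('pics/c3.png',np.hstack([a,b]))
E
```

```text
17.75 [587.22476941 112.80027407 416.59009788] [ 1.97579994e+00  2.44249638e+00 -5.46220747e-04] [ 1.69926263e-01  3.70452479e-01  1.68138001e+00 -2.62879502e-04
  1.09001828e+00 -4.04279536e-02]
((537.3823852539062, -153.4029083251953), 51.54244613647461)
```

View pics/c3.png

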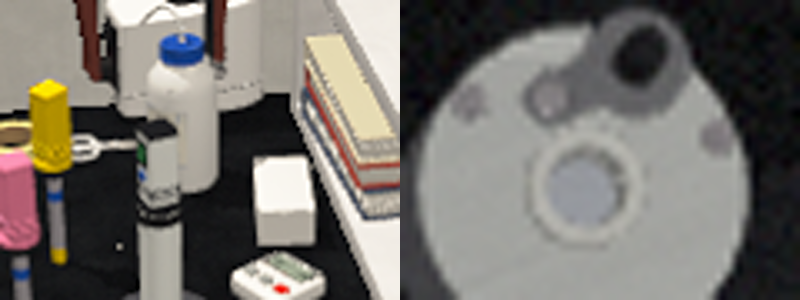

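The cover is clear in the top view, with the hole centre at crop (583,187), i.e. raw (296.6,217.0). The gripper is above the probe; now descend and grasp.

Request:
send_rows:
  commands:
    - {"translation":[0,0.003,-0.12],"twist":[0,0,0]}
    - {"translation":[0,0.003,-0.25],"twist":[0,0,0]}
    - {"translation":[0,0.003,-0.38],"twist":[0,0,0]}
    - {"translation":[0,0.003,-0.5],"twist":[0,0,0]}
    - {"translation":[0,0.003,-0.62],"twist":[0,0,0]}
    - {"translation":[0,0.003,-0.75],"twist":[0,0,0]}
    - {"translation":[0,0.003,-0.87],"twist":[0,0,0]}
    - {"translation":[0,0.003,-0.95],"twist":[0,0,0]}
    - {"translation":[0,0.003,-1.0],"twist":[0,0,0]}
    - {"translation":[0,0.003,-1.0],"twist":[0,0,0]}

```text
t: 18.75
ee_pos: [587.1, 113.5, 316.0]
orientation: [-1.975, -2.442, 0.001]
ft_force: [0.3, 0.6, 0.4]
width: 87.6
```

Request:
send_rows:
  commands:
    - {"translation":[0,0,0],"twist":[0,0,0]}
    - {"translation":[0,0,0],"twist":[0,0,0]}
    - {"translation":[0,0,0],"twist":[0,0,0]}
    - {"translation":[0,0,0],"twist":[0,0,0]}
    - {"translation":[0,0,0],"twist":[0,0,0]}
    - {"translation":[0,0,0],"twist":[0,0,0]}
    - {"translation":[0,0,0],"twist":[0,0,0]}
    - {"translation":[0,0,0],"twist":[0,0,0]}
    - {"translation":[0,0,0],"twist":[0,0,0]}
    - {"translation":[0,0,0],"twist":[0,0,0]}
  grip: 1

```text
t: 19.75
ee_pos: [587.4, 113.5, 316.8]
orientation: [1.976, 2.442, 0.0]
ft_force: [1.2, 0.2, -0.6]
width: 26.7
```

```bash
python3 - <<'E'
from h import *
s=grab('side','raw_s4');d=grab('top');o=ctrl.get_obs();print(o['t'],o['ee_pos'],o['orientation'],o['ft_force'],o['moment'],o['width'])
print('hole top',onz(d,(296.58,217.0),131))
E
```

```text
19.85 [587.40286322 113.47594796 316.75241287] [1.97571445e+00 2.44224166e+00 3.88545834e-04] [-0.11513574  0.35557998  0.42507683] [-0.04681079 -0.13413053 -0.04416822] 26.293763849329228
hole top [ 539.50856451 -153.84443427  131.        ]
```

Request:
send_rows:
  commands:
    - {"translation":[0,0,0.06],"twist":[0,0,0]}
    - {"translation":[0,0,0.15],"twist":[0,0,0]}
    - {"translation":[0,0,0.25],"twist":[0,0,0]}
    - {"translation":[0,0,0.35],"twist":[0,0,0]}
    - {"translation":[0,0,0.45],"twist":[0,0,0]}
    - {"translation":[0,0,0.55],"twist":[0,0,0]}
    - {"translation":[0,0,0.65],"twist":[0,0,0]}
    - {"translation":[0,0,0.75],"twist":[0,0,0]}
    - {"translation":[0,0,0.85],"twist":[0,0,0]}
    - {"translation":[0,0,0.95],"twist":[0,0,0]}

```text
t: 20.85
ee_pos: [587.3, 113.5, 412.5]
orientation: [-1.976, -2.443, 0.0]
ft_force: [-0.1, 0.1, -1.2]
width: 26.7
```

Request:
send_rows:
  commands:
    - {"translation":[0,0,0.1],"twist":[0,0,0]}
    - {"translation":[0,0,0.2],"twist":[0,0,0]}
    - {"translation":[0,0,0.3],"twist":[0,0,0]}
    - {"translation":[0,0,0.4],"twist":[0,0,0]}
    - {"translation":[0,0,0.5],"twist":[0,0,0]}
    - {"translation":[0,0,0.6],"twist":[0,0,0]}
    - {"translation":[0,0,0.7],"twist":[0,0,0]}
    - {"translation":[0,0,0.77],"twist":[0,0,0]}
    - {"translation":[0,0,0.8],"twist":[0,0,0]}
    - {"translation":[0,0,0.8],"twist":[0,0,0]}

```text
t: 21.85
ee_pos: [587.3, 113.5, 492.1]
orientation: [1.976, 2.442, 0.001]
ft_force: [0.6, -0.3, -1.3]
width: 26.4
```

Request:
send_rows:
  commands:
    - {"translation":[-0.012,-0.06,0],"twist":[0,0,0]}
    - {"translation":[-0.025,-0.15,0],"twist":[0,0,0]}
    - {"translation":[-0.042,-0.25,0],"twist":[0,0,0]}
    - {"translation":[-0.058,-0.35,0],"twist":[0,0,0]}
    - {"translation":[-0.075,-0.45,0],"twist":[0,0,0]}
    - {"translation":[-0.092,-0.55,0],"twist":[0,0,0]}
    - {"translation":[-0.108,-0.65,0],"twist":[0,0,0]}
    - {"translation":[-0.125,-0.75,0],"twist":[0,0,0]}
    - {"translation":[-0.142,-0.85,0],"twist":[0,0,0]}
    - {"translation":[-0.16,-0.95,0],"twist":[0,0,0]}

```text
t: 22.85
ee_pos: [571.1, 17.6, 491.7]
orientation: [1.976, 2.442, 0.0]
ft_force: [0.1, -0.2, -1.0]
width: 27.0
```

Request:
send_rows:
  commands:
    - {"translation":[-0.018,-0.1,0],"twist":[0,0,0]}
    - {"translation":[-0.036,-0.2,0],"twist":[0,0,0]}
    - {"translation":[-0.054,-0.3,0],"twist":[0,0,0]}
    - {"translation":[-0.072,-0.4,0],"twist":[0,0,0]}
    - {"translation":[-0.09,-0.5,0],"twist":[0,0,0]}
    - {"translation":[-0.108,-0.6,0],"twist":[0,0,0]}
    - {"translation":[-0.126,-0.7,0],"twist":[0,0,0]}
    - {"translation":[-0.144,-0.8,0],"twist":[0,0,0]}
    - {"translation":[-0.162,-0.87,0],"twist":[0,0,0]}
    - {"translation":[-0.18,-0.9,0],"twist":[0,0,0]}

```text
t: 23.85
ee_pos: [553.1, -72.3, 491.6]
orientation: [-1.977, -2.442, 0.0]
ft_force: [-0.7, 0.9, -0.9]
width: 27.0
```

```bash
python3 - <<'E'
from h import *
s=grab('side','raw_s5');o=ctrl.get_obs();print(o['t'],o['ee_pos'],o['orientation'],o['width'])
a=cv2.resize(s['img'][100:250,160:360,::-1],(800,600),interpolation=cv2.INTER_CUBIC)
cv2.imwrite('pics/s5.png',a)
E
```

```text
23.9 [552.92948863 -72.29242163 491.64657073] [-1.97652739e+00 -2.44174282e+00  3.30992887e-04] 26.559763798554837
```

View pics/s5.png

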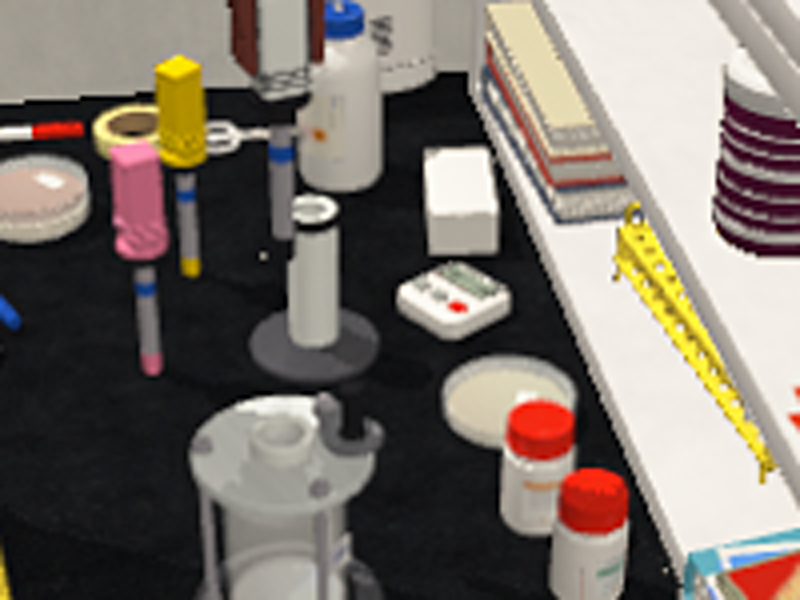

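The probe hangs upright from the gripper, with its blue band at (283,153) and tip at about (283,238). The stand is empty, the cover clear and the bystanders unmoved.

```bash
python3 - <<'E'
from h import *
s=grab('side');o=ctrl.get_obs();p=o['ee_pos'];print(o['t'],p)
B=proj(s,[p[0],p[1],257]);T=proj(s,[p[0],p[1],189]);print('pred band',B,'tip',T)
im=s['img'].astype(int);x,y,w,h=215,125,35,40
c=im[y:y+h,x:x+w];m=(c[...,2]>c[...,0]+40)&(c[...,2]>90)
yy,xx=np.nonzero(m); print('band px',xx.mean()+x,yy.mean()+y,len(xx),xx.min()+x,xx.max()+x)
m2=(c.sum(2)>200)
for r in range(0,40,3):
    k=np.nonzero(c[r,8:23].sum(1)>150)[0]; print(r+y,c[r,8:26].sum(1).tolist()) if r>8 else 0
E
```

```text
23.95 [553.05166641 -71.88422385 491.64453923]
pred band [[230.48544215 137.06544644]] tip [[231.45271533 164.02166334]]
band px 229.5 138.36363636363637 22 227 232
134 [360, 355, 359, 429, 363, 307, 336, 355, 359, 278, 138, 246, 358, 430, 455, 395, 278, 285]
137 [72, 65, 73, 61, 165, 202, 214, 225, 212, 170, 87, 266, 435, 479, 477, 467, 461, 466]
140 [68, 71, 70, 62, 226, 255, 241, 242, 266, 248, 133, 203, 409, 451, 441, 443, 449, 455]
143 [59, 63, 62, 45, 231, 308, 334, 351, 359, 300, 153, 41, 313, 425, 435, 436, 442, 449]
146 [58, 62, 64, 61, 172, 293, 336, 349, 356, 356, 210, 53, 46, 38, 190, 305, 379, 405]
149 [71, 64, 68, 59, 174, 293, 333, 347, 355, 338, 316, 573, 632, 622, 626, 588, 623, 671]
152 [76, 76, 72, 69, 142, 292, 333, 344, 351, 326, 447, 488, 496, 514, 516, 500, 468, 457]
155 [76, 73, 71, 63, 108, 294, 334, 342, 354, 348, 228, 169, 453, 527, 519, 481, 381, 326]
158 [71, 67, 68, 65, 49, 271, 333, 351, 366, 358, 339, 364, 369, 307, 292, 290, 371, 409]
161 [71, 57, 59, 63, 66, 68, 57, 58, 55, 43, 219, 430, 482, 492, 506, 515, 521, 522]
164 [54, 49, 381, 275, 64, 67, 61, 66, 56, 88, 381, 472, 484, 491, 505, 514, 521, 521]
```

Request:
send_rows:
  commands:
    - {"translation":[-0.013,-0.06,0],"twist":[0,0,0]}
    - {"translation":[-0.026,-0.15,0],"twist":[0,0,0]}
    - {"translation":[-0.04,-0.25,0],"twist":[0,0,0]}
    - {"translation":[-0.055,-0.35,0],"twist":[0,0,0]}
    - {"translation":[-0.07,-0.45,0],"twist":[0,0,0]}
    - {"translation":[-0.085,-0.55,0],"twist":[0,0,0]}
    - {"translation":[-0.1,-0.65,0],"twist":[0,0,0]}
    - {"translation":[-0.115,-0.75,0],"twist":[0,0,0]}
    - {"translation":[-0.125,-0.81,0],"twist":[0,0,0]}
    - {"translation":[-0.127,-0.823,0],"twist":[0,0,0]}

```text
t: 24.95
ee_pos: [540.5, -154.6, 491.6]
orientation: [-1.977, -2.442, 0.0]
ft_force: [0.5, -0.0, -1.5]
width: 26.7
```

Request:
send_rows:
  commands:
    - {"translation":[0,0,0],"twist":[0,0,0]}
    - {"translation":[0,0,-0.06],"twist":[0,0,0]}
    - {"translation":[0,0,-0.12],"twist":[0,0,0]}
    - {"translation":[0,0,-0.18],"twist":[0,0,0]}
    - {"translation":[0,0,-0.26],"twist":[0,0,0]}
    - {"translation":[0,0,-0.34],"twist":[0,0,0]}
    - {"translation":[0,0,-0.4],"twist":[0,0,0]}
    - {"translation":[0,0,-0.45],"twist":[0,0,0]}
    - {"translation":[0,0,-0.45],"twist":[0,0,0]}
    - {"translation":[0,0,-0.45],"twist":[0,0,0]}

```text
t: 25.95
ee_pos: [540.6, -153.8, 446.7]
orientation: [-1.976, -2.442, -0.0]
ft_force: [-0.1, 0.0, -0.5]
width: 26.6
```

```bash
python3 - <<'E'
from h import *
s=grab('side','raw_s6');o=ctrl.get_obs();p=o['ee_pos'];print(o['t'],p,o['ft_force'])
b=p[2]-491.6+257
print('pred band',proj(s,[p[0],p[1],b]),'tip',proj(s,[p[0],p[1],b-68]),'hole',proj(s,[539.5,-154.2,131]))
cv2.imwrite('pics/s6.png',cv2.resize(s['img'][155:230,180:280,::-1],(800,600),interpolation=cv2.INTER_CUBIC))
d=grab('top','raw_t6')
E
```

```text
26.0 [ 540.71440802 -153.84520788  446.9193148 ] [-0.96723729  0.38003299 -1.5055969 ]
pred band [[229.56963767 175.41598089]] tip [[230.64819527 202.16442888]] hole [[230.30997193 207.31803721]]
```

View pics/s6.png

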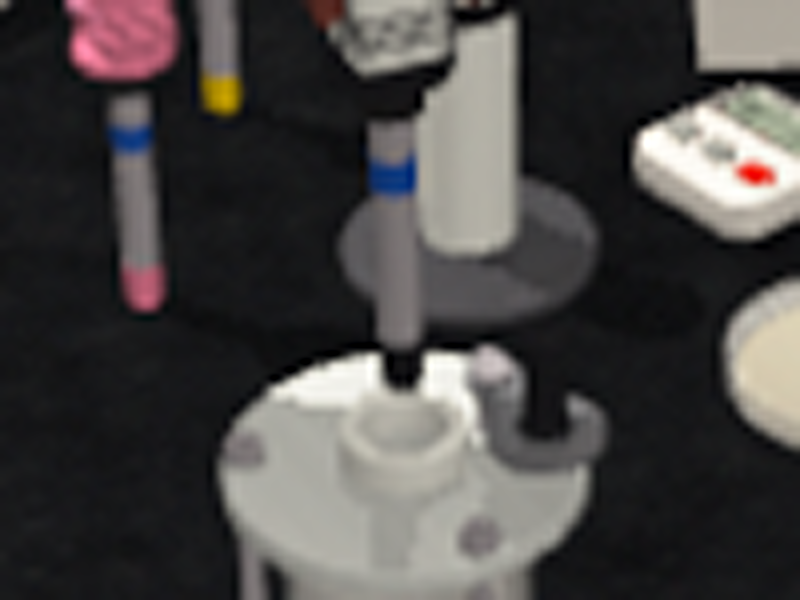

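The band is at (393,174) and the tip at about (402,376); the open collar's centre is at (404,428). Columns agree, but the side view alone cannot separate y from z. Turning the tool a quarter turn puts the jaw axis along y, where the grip centres itself, and makes any lateral grasp offset visible in x.

Request:
send_rows:
  commands:
    - {"translation":[0,0,0],"twist":[0,0,-0.1]}
    - {"translation":[0,0,0],"twist":[0,0,-0.2]}
    - {"translation":[0,0,0],"twist":[0,0,-0.3]}
    - {"translation":[0,0,0],"twist":[0,0,-0.4]}
    - {"translation":[0,0,0],"twist":[0,0,-0.5]}
    - {"translation":[0,0,0],"twist":[0,0,-0.6]}
    - {"translation":[0,0,0],"twist":[0,0,-0.7]}
    - {"translation":[0,0,0],"twist":[0,0,-0.8]}
    - {"translation":[0,0,0],"twist":[0,0,-0.9]}
    - {"translation":[0,0,0],"twist":[0,0,-1.0]}

```text
t: 27.05
ee_pos: [540.7, -153.8, 447.2]
orientation: [2.52, 1.875, 0.001]
ft_force: [-0.2, 0.3, -1.6]
width: 26.9
```

Request:
send_rows:
  commands:
    - {"translation":[0,0,0],"twist":[0,0,-0.1]}
    - {"translation":[0,0,0],"twist":[0,0,-0.2]}
    - {"translation":[0,0,0],"twist":[0,0,-0.3]}
    - {"translation":[0,0,0],"twist":[0,0,-0.4]}
    - {"translation":[0,0,0],"twist":[0,0,-0.5]}
    - {"translation":[0,0,0],"twist":[0,0,-0.6]}
    - {"translation":[0,0,0],"twist":[0,0,-0.7]}
    - {"translation":[0,0,0],"twist":[0,0,-0.8]}
    - {"translation":[0,0,0],"twist":[0,0,-0.9]}
    - {"translation":[0,0,0],"twist":[0,0,-1.0]}

```text
t: 28.05
ee_pos: [540.7, -153.9, 447.1]
orientation: [2.906, 1.193, 0.001]
ft_force: [-0.2, -0.6, -1.9]
width: 26.8
```

Request:
send_rows:
  commands:
    - {"translation":[0,0,0],"twist":[0,0,-0.12]}
    - {"translation":[0,0,0],"twist":[0,0,-0.24]}
    - {"translation":[0,0,0],"twist":[0,0,-0.36]}
    - {"translation":[0,0,0],"twist":[0,0,-0.48]}
    - {"translation":[0,0,0],"twist":[0,0,-0.6]}
    - {"translation":[0,0,0],"twist":[0,0,-0.72]}
    - {"translation":[0,0,0],"twist":[0,0,-0.84]}
    - {"translation":[0,0,0],"twist":[0,0,-1.0]}
    - {"translation":[0,0,0],"twist":[0,0,-1.0]}
    - {"translation":[0,0,0],"twist":[0,0,-1.0]}

```text
t: 29.05
ee_pos: [540.6, -153.8, 447.0]
orientation: [3.11, 0.444, 0.001]
ft_force: [1.5, -0.1, -1.3]
width: 26.5
```

```bash
python3 - <<'E'
from h import *
s=grab('side','raw_s7');o=ctrl.get_obs();p=o['ee_pos'];print(o['t'],p,o['orientation'],o['ft_force'])
b=p[2]-491.6+257
print('pred band',proj(s,[p[0],p[1],b]),'tip',proj(s,[p[0],p[1],b-68]))
def rod(img,rows):
    out=[]
    for r in rows:
        g=img[r,218:242].astype(float).sum(1); k=np.abs(np.diff(g)); 
        w=cv2.resize(g[None].astype(np.float32),None,fx=8,fy=1,interpolation=cv2.INTER_LINEAR)[0]
        i=np.nonzero(w>170)[0]; out.append((r,round(218+(i[0]+.5)/8-.5,2),round(218+(i[-1]+.5)/8-.5,2)))
    return out
def band(im):
    c=im[160:200,218:242].astype(float); wgt=np.clip(c[...,2]-c[...,0]-25,0,None); yy,xx=np.mgrid[160:200,218:242]
    return (xx*wgt).sum()/wgt.sum(),(yy*wgt).sum()/wgt.sum(),wgt.sum()
for n,im in (('s6',cv2.imread('pics/raw_s6.png')[:,:,::-1]),('s7',s['img'])):
    print(n,band(im),rod(im,range(181,197,5)))
cv2.imwrite('pics/s7.png',cv2.resize(s['img'][155:230,180:280,::-1],(800,600),interpolation=cv2.INTER_CUBIC))
# stand top in side view
s5=(238.6,152.1);print('stand rim side',onz(s,s5,112))
E
```

```text
29.1 [ 540.6075909  -153.80806934  446.89976911] [3.11002119e+00 4.43264783e-01 6.29706487e-04] [ 0.64519524  0.02920211 -1.07761848]
pred band [[229.51635536 175.41876388]] tip [[230.59687879 202.16631869]]
s6 (np.float64(228.81186224489795), np.float64(176.78507653061226), np.float64(1568.0)) [(181, np.float64(223.94), np.float64(241.44)), (186, np.float64(222.06), np.float64(241.44)), (191, np.float64(224.81), np.float64(241.44)), (196, np.float64(226.56), np.float64(232.44))]
s7 (np.float64(228.9367361610352), np.float64(176.70309130122214), np.float64(1391.0)) [(181, np.float64(223.94), np.float64(241.44)), (186, np.float64(222.06), np.float64(241.44)), (191, np.float64(224.81), np.float64(241.44)), (196, np.float64(226.81), np.float64(232.81))]
stand rim side [590.04355945 110.52680174 112.        ]
```

View pics/s7.png

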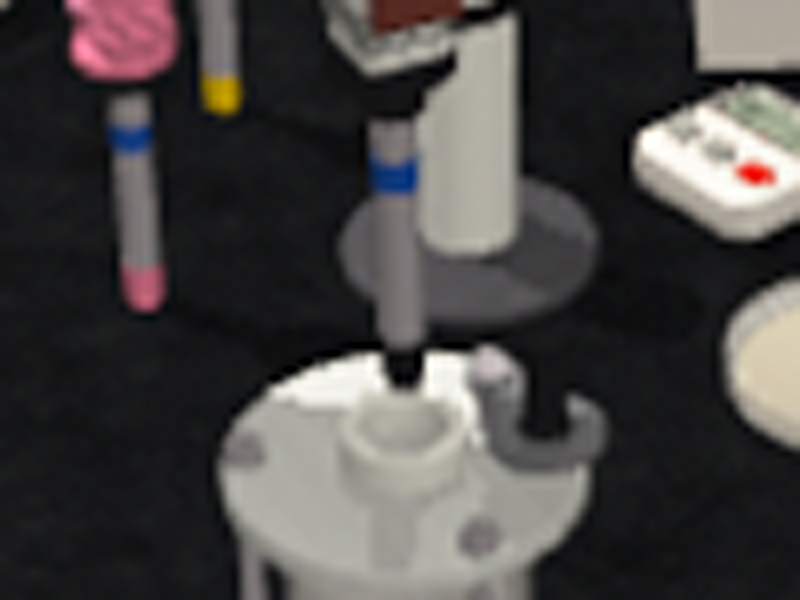

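```bash
python3 - <<'E'
from h import *
s=grab('side')
L=lambda n:cv2.imread(f'pics/raw_{n}.png')
a,b,c0=L('s3'),L('s4'),L('side0')
up=lambda im:cv2.resize(im,None,fx=8,fy=8,interpolation=cv2.INTER_CUBIC)
x,y,w,h=229,135,18,23
for n,im in(('s4',b),('side0',c0)):
    T=up(a[y:y+h,x:x+w]);R=up(im[y-4:y+h+4,x-4:x+w+4])
    r=cv2.matchTemplate(R,T,cv2.TM_CCOEFF_NORMED);_,v,_,l=cv2.minMaxLoc(r);print(n,v,l[0]/8-4,l[1]/8-4)
# flange & band rows now vs predictions at z of features
o=ctrl.get_obs();p=o['ee_pos']
z=p[2]-316.75
for nm,pt in (('cap parked',[587.4,113.5,184]),('stand rim front',[587.4,113.5-18,112])): print(nm,proj(s,pt))
# held band edges, front surface point along view
u=np.array([469-p[0],-975-p[1]]);u/=np.linalg.norm(u)
for dz in (5,-5): print('band edge',proj(s,[p[0]+6*u[0],p[1]+6*u[1],82+dz+z]))
g=s['img'].astype(int)
for r in range(172,182): print(r,g[r,228:231].mean(0).round())
A=up(a[120:190,215:265]);C=up(b[120:190,215:265]);cv2.imwrite('pics/c8.png',np.hstack([A[:560],C[:560]]))
E
```

```text
s4 0.8286424875259399 -0.375 0.125
side0 0.9987887740135193 0.0 0.0
cap parked [[236.80974056 127.32377949]]
stand rim front [[238.30629344 155.02463286]]
band edge [[229.49721429 175.03910867]]
band edge [[229.66105911 179.13603578]]
172 [122. 116. 116.]
173 [122. 116. 115.]
174 [119. 114. 115.]
175 [ 80.  87. 120.]
176 [ 13.  55. 123.]
177 [ 15.  56. 123.]
178 [ 14.  56. 123.]
179 [ 92.  94. 119.]
180 [123. 115. 114.]
181 [120. 113. 114.]
```

View pics/c8.png

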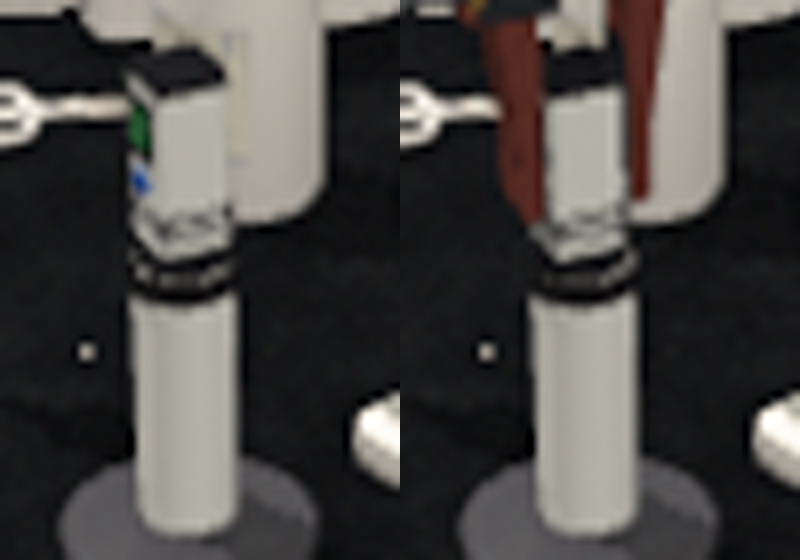

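```bash
python3 - <<'E'
from h import *
s=grab('side');d=grab('top')
L=lambda n:cv2.imread(f'pics/raw_{n}.png')[:,:,::-1].astype(int)
s5=L('s5');t3=L('t3')
c=np.array([540.5,-154.2]);u=c-np.array([469,-975]);u/=np.linalg.norm(u)
print('pred side rows',[ (k,np.round(proj(s,[*(c+k*u),131])[0],2).tolist()) for k in (18,12,0,-12,-18)])
for r in range(200,220): print(r,s5[r,229:232].sum(1).tolist(),end='; ')
print('\npred top',[(k,np.round(proj(d,[c[0]+k[0],c[1]+k[1],131])[0],2).tolist()) for k in ((18,0),(12,0),(-12,0),(-18,0),(0,18),(0,12),(0,-12),(0,-18))])
for r in range(206,228): print(r,t3[r,296:298].sum(1).tolist(),end='; ')
print()
for q in range(286,310): print(q,t3[216:219,q].sum(1).tolist(),end='; ')
E
```

```text
pred side rows [(18, [230.57, 202.36]), (12, [230.64, 203.98]), (0, [230.77, 207.27]), (-12, [230.91, 210.63]), (-18, [230.98, 212.34])]
200 [721, 712, 705]; 201 [690, 694, 693]; 202 [673, 666, 666]; 203 [583, 571, 571]; 204 [537, 533, 526]; 205 [541, 534, 522]; 206 [525, 515, 504]; 207 [521, 510, 500]; 208 [503, 493, 483]; 209 [482, 475, 467]; 210 [466, 464, 443]; 211 [493, 491, 482]; 212 [538, 543, 544]; 213 [526, 536, 539]; 214 [507, 514, 520]; 215 [507, 516, 520]; 216 [493, 499, 498]; 217 [470, 476, 471]; 218 [460, 465, 465]; 219 [462, 465, 466]; 
pred top [((18, 0), [296.49, 209.38]), ((12, 0), [296.56, 211.78]), ((-12, 0), [296.86, 221.43]), ((-18, 0), [296.93, 223.85]), ((0, 18), [289.45, 216.72]), ((0, 12), [291.87, 216.68]), ((0, -12), [301.55, 216.52]), ((0, -18), [303.97, 216.48])]
206 [292, 303]; 207 [295, 305]; 208 [332, 390]; 209 [489, 492]; 210 [503, 508]; 211 [519, 519]; 212 [448, 434]; 213 [354, 393]; 214 [437, 431]; 215 [453, 458]; 216 [460, 457]; 217 [452, 457]; 218 [463, 464]; 219 [460, 462]; 220 [461, 464]; 221 [472, 461]; 222 [512, 488]; 223 [513, 508]; 224 [446, 448]; 225 [486, 482]; 226 [482, 480]; 227 [479, 482]; 
286 [481, 478, 481]; 287 [480, 478, 488]; 288 [480, 482, 487]; 289 [483, 480, 477]; 290 [457, 435, 434]; 291 [519, 522, 516]; 292 [485, 476, 498]; 293 [461, 457, 455]; 294 [456, 459, 462]; 295 [456, 456, 464]; 296 [460, 452, 463]; 297 [457, 457, 464]; 298 [461, 456, 462]; 299 [464, 462, 461]; 300 [402, 414, 463]; 301 [430, 330, 330]; 302 [483, 453, 485]; 303 [526, 525, 519]; 304 [467, 500, 472]; 305 [486, 492, 488]; 306 [485, 485, 488]; 307 [486, 492, 491]; 308 [490, 489, 486]; 309 [495, 493, 491];
```

Request:
send_rows:
  commands:
    - {"translation":[0.001,-0.01,0],"twist":[0,0,0]}
    - {"translation":[0.001,-0.02,0],"twist":[0,0,0]}
    - {"translation":[0.001,-0.02,0],"twist":[0,0,0]}
    - {"translation":[0.001,-0.02,-0.05],"twist":[0,0,0]}
    - {"translation":[0.001,-0.02,-0.11],"twist":[0,0,0]}
    - {"translation":[0.001,-0.02,-0.17],"twist":[0,0,0]}
    - {"translation":[0.001,-0.02,-0.23],"twist":[0,0,0]}
    - {"translation":[0.001,-0.02,-0.29],"twist":[0,0,0]}
    - {"translation":[0.001,-0.02,-0.33],"twist":[0,0,0]}
    - {"translation":[0.001,-0.02,-0.35],"twist":[0,0,0]}

```text
t: 30.25
ee_pos: [540.6, -155.8, 411.0]
orientation: [-3.11, -0.44, 0.001]
ft_force: [0.6, -0.0, -1.5]
width: 26.6
```

Request:
send_rows:
  commands:
    - {"translation":[0,0,-0.03],"twist":[0,0,0]}
    - {"translation":[0,0,-0.09],"twist":[0,0,0]}
    - {"translation":[0,0,-0.15],"twist":[0,0,0]}
    - {"translation":[0,0,-0.21],"twist":[0,0,0]}
    - {"translation":[0,0,-0.27],"twist":[0,0,0]}
    - {"translation":[0,0,-0.33],"twist":[0,0,0]}
    - {"translation":[0,0,-0.39],"twist":[0,0,0]}
    - {"translation":[0,0,-0.44],"twist":[0,0,0]}
    - {"translation":[0,0,-0.46],"twist":[0,0,0]}
    - {"translation":[0,0,-0.46],"twist":[0,0,0]}

```text
t: 31.25
ee_pos: [540.6, -155.8, 365.3]
orientation: [-3.11, -0.44, 0.001]
ft_force: [-1.4, 0.4, -1.5]
width: 26.5
```

```bash
python3 - <<'E'
from h import *
s=grab('side','raw_s9');o=ctrl.get_obs();p=o['ee_pos'];print(o['t'],p,o['orientation'],o['ft_force'],o['moment'],o['width'])
b=82+p[2]-316.75;print('band z',b)
u=np.array([469-p[0],-975-p[1]]);u/=np.linalg.norm(u)
for dz in (5,0,-5): print(dz,proj(s,[p[0]+6*u[0],p[1]+6*u[1],b+dz]))
g=s['img'].astype(int)
for r in range(200,216): print(r,g[r,229:232].mean(0).round().tolist(),end=';')
print()
for r in (205,207,209):print(r,g[r,220:242].sum(1).tolist())
cv2.imwrite('pics/s9.png',cv2.resize(s['img'][185:230,200:260,::-1],(800,600),interpolation=cv2.INTER_CUBIC))
E
```

```text
31.3 [ 540.71605731 -155.82254508  365.62884487] [-3.11052585e+00 -4.40394555e-01  8.03385934e-05] [-0.1514906  -0.2684035  -0.52699298] [-0.05649338  0.14115521 -0.00850735] 26.642155881340134
band z 130.87884486834417
5 [[230.94802427 207.55682425]]
0 [[231.02469729 209.43174442]]
-5 [[231.10105805 211.29604284]]
200 [21.0, 20.0, 22.0];201 [20.0, 20.0, 20.0];202 [17.0, 16.0, 16.0];203 [64.0, 61.0, 62.0];204 [107.0, 102.0, 102.0];205 [121.0, 115.0, 115.0];206 [121.0, 114.0, 113.0];207 [105.0, 104.0, 114.0];208 [59.0, 75.0, 119.0];209 [11.0, 53.0, 120.0];210 [14.0, 52.0, 119.0];211 [142.0, 141.0, 148.0];212 [191.0, 187.0, 174.0];213 [184.0, 181.0, 170.0];214 [176.0, 174.0, 164.0];215 [176.0, 174.0, 164.0];
205 [506, 506, 505, 515, 544, 564, 570, 468, 336, 325, 360, 366, 332, 438, 514, 554, 593, 674, 738, 530, 260, 266]
207 [505, 488, 494, 528, 523, 490, 506, 418, 285, 296, 337, 334, 293, 354, 416, 434, 531, 577, 530, 412, 285, 270]
209 [505, 505, 479, 496, 492, 485, 487, 385, 228, 169, 188, 194, 175, 332, 418, 490, 565, 583, 486, 428, 333, 275]
```

View pics/s9.png

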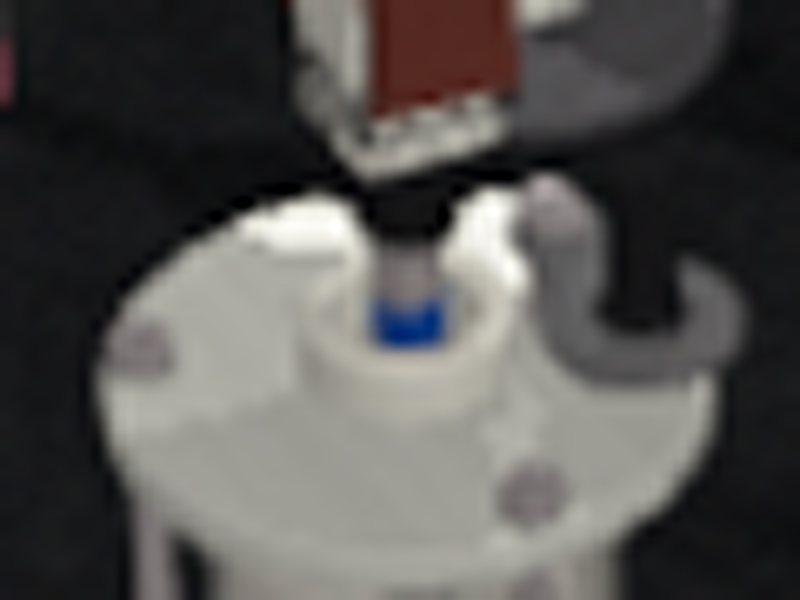

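The rod is centred laterally in the collar (rod 372–443, collar 300–515, both centred on 407), with the band at the rim. I'll make a very small trim and settle.

Request:
send_rows:
  commands:
    - {"translation":[0,0.003,0.003],"twist":[0,0,0]}
    - {"translation":[0,0.003,0.003],"twist":[0,0,0]}
    - {"translation":[0,0.003,0.003],"twist":[0,0,0]}
    - {"translation":[0,0.003,0.003],"twist":[0,0,0]}
    - {"translation":[0,0.003,0.003],"twist":[0,0,0]}
    - {"translation":[0,0.003,0.003],"twist":[0,0,0]}
    - {"translation":[0,0.003,0.003],"twist":[0,0,0]}
    - {"translation":[0,0.003,0.003],"twist":[0,0,0]}
    - {"translation":[0,0.003,0.003],"twist":[0,0,0]}
    - {"translation":[0,0.003,0.003],"twist":[0,0,0]}

```text
t: 32.3
ee_pos: [540.7, -155.5, 366.0]
orientation: [3.111, 0.44, 0.0]
ft_force: [0.3, -0.5, -1.4]
width: 26.8
```

```bash
python3 - <<'E'
from h import *
o=ctrl.get_obs();p=o['ee_pos'];print(o['t'],p,o['ft_force'],o['width'],'band z',82+p[2]-316.75,np.abs(o['qvel']).max())
print(ctrl.close_job())
E
```

```text
32.3 [ 540.68636211 -155.50745     365.98826615] [ 0.33435889 -0.50892617 -1.35746916] 26.806898742660785 band z 131.23826614962513 0.003524016976496247
the job is handed in; nothing more can be done
None
```

I handed the job in at 32.3 s with the probe held upright and still in the guide hole, its blue band level with the collar's top rim. I pinched the cover's knob and swung it about 1.5 rad further open, then lifted the probe straight out of the stand, gave it a quarter turn and lowered it.

**Last checks:**
- **Height:** the band is at about 131.2 mm by arm position, against the rim at 131 mm.
- **Contact:** outside force on the wrist was about 1.5 N, which is just the probe's weight, so nothing suggests the probe touched the guide or jar.
- **Left-right centring:** the side view showed the rod centred in the collar.
- **Surroundings:** the cover was clear of the hole in both cameras. The bystanders seen in the side view had not moved; I did not look at the whole scene again after lowering the probe.

**Disagreement:** the two cameras put the hole's position along y about 1.5 mm apart (-155.1 from the top view, -156.6 from the side view). I placed the probe at -155.5, so it may be about 1 mm off centre that way. The last side view could also be read as the band about 1 mm low. After it I trimmed 0.3 mm in y and z, and took no picture after that trim.

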